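# Set and start the courtyard watering timer

## Task

Set the watering timer on the shelf: its orange dial is locked until pressed down against its spring, so never force it round; press it gently but enough, keep it pressed without jamming it hard onto its bottom stop, and turn it clockwise click by click until its pointer stands on the blue mark, six clicks above the red zero mark, without going past it. Let the dial spring up, then push the green start button fully in and let go. Leave everything else on the shelf where it is.

Things in the scene. Friction and masses are not known exactly. Their poses are not given: they have to be found in the camera images.
- timer: Watering timer fixed to the shelf board: light grey case with a green band, 150 mm (x) by 220 mm (y) by 50 mm high, orange dial (axis at x 0, y -50 mm) and green start button (x 0, y +65 mm) on its flat top. Origin: centre of the underside; z up, -x side towards the robot.
- dial_axis (a point): Point on the dial's vertical axis in the case's top face, 50 mm above the timer's origin; axes as the timer's. Above it stands the unpressed dial: grey stem 44 mm wide, orange flange 74 mm wide with its upper face 35 mm above this point, and on the flange an upright grip bar 62 mm long, 16 mm wide, 32 mm high, its flat top 67 mm above this point. The dial pushes straight down.
- dial_base (a point): Same point; how the dial presses. It first sinks loosely (1 to 3 N) by 0.5 to 18.5 mm: this play differs at each start and is NOT reported. Then a spring resists: 5 N at once, 1.6 N more per mm, hard stop 6 mm on (about 14.5 N). The dial is locked against turning until 3 mm into the spring (10 N); hold it at about 12 N to turn. Clicks take 0.2 N m. Let go, it rises and locks.
- dial (a joint): Dial angle in rad: 0 at the red mark, growing clockwise seen from above, one click every 0.349 (20 degrees), marks at clicks 0 to 8. The blue mark is click 6, 2.094 rad. Starts on click 2, 3 or 4. The white-striped pointer end of the grip bar points, in the timer's frame, at 250 degrees minus the dial angle, anticlockwise from the timer's x axis.
- overload (a joint): Sinking, in m, of the seat under the dial's spring, inside the case: 0 until the dial is pushed down with more than 16 N, past its hard stop, then 0.1 mm per N. Over 0.6 mm (22 N) the timer is damaged. It tells nothing of the dial's height or play.
- lock (a joint): Twist, in rad, of the lock ring inside the case that keeps the unpressed dial from turning: 0 unless the dial is twisted while locked (it has about 1.5 degrees of play), then 0.125 per N m. Twisted over 0.08 (0.64 N m) either way the lock is damaged; it never moves while the dial is pressed far enough.
- start (a joint): Travel of the green start button in m: 0 out, 0.006 fully in, sprung, 5 N to push fully in. Disc 30 mm wide in a black ring 46 mm wide; its flat top, when out, is 22 mm above the case's top face.
- pot: Blue glazed pot, 124 mm across the rim, 115 mm high, 0.8 kg; origin under its centre. Leave alone.
- saucer: Terracotta saucer, 130 mm across, 20 mm high; origin under its centre. Leave alone.
- funnel: Black plastic funnel standing mouth down, 114 mm across, 105 mm high; origin under its centre. Leave alone.
- sprayer: White hand sprayer with green head and red press button, 74 mm across, 180 mm high; origin under its centre. Leave alone.
- trowel: Steel trowel with wooden handle lying flat, 275 mm long; origin near the middle, x along the blade. Leave alone.
- small_pot: Small terracotta pot, 72 mm across, 60 mm high; origin under its centre. Leave alone.

How it is judged:
By the outcome, as a careful person would: the job done as asked, in the order asked, and still so for the second after the job is handed in, with the robot touching nothing.
It also fails if it takes over 54 s, if anything falls off the work surface, if the arm or the gripper's body presses on something with over 40 N, if the wrist force passes 120 N, or if a joint passes its speed limit or range.

## Robot

A 6-joint arm with a two-finger parallel gripper is mounted at the origin on the work surface. World frame = base frame: x ahead of the robot, y to its left, z up, the work surface at z = 0. Lengths are in mm, angles in rad, forces in N, time in s.
With the tool pointing down it reaches from about 350 to 875 mm from the base axis. Payload 4.2 kg.
Tool frame: the origin (TCP) lies midway between the tips of the shut fingers; the grasp point (between the pads) lies 19 mm behind it; z points along the fingers, y is the direction in which the jaws open and shut (so a half turn about z gives the same grasp; the last joint's range is limited). The gripper opens to 85 mm and grips with 20 to 120 N. Pads are 22 mm wide; open, the fingers measure 114 mm over their backs; the gripper's body (76 mm by 85 mm) begins 54 mm behind the grasp point. The pads swing forward as they close: fully open they stand 13 mm farther back than shut.
Start: joints at [-0.855, 0.385, 0.008, 0, -1.194, -0.259], TCP at [275.685, -560.889, 231.312] pointing down, gripper open.
Joint ranges: [-3.14, 3.14], [-1.21, 2.06], [-1.07, 1.41], [-3.16, 2.05], [-2.99, -0.16], [-3.1, 3.1]. Speed limits (rad/s): [2.79, 2.79, 3.14, 3.14, 3.14, 3.14].

## Interface

Orientations are given as a unit quaternion [x, y, z, w].
In Python, from bench import read_state, get_image, job_done, search_frame, regions_of gives the robot as it stands.
- The arm moves only by the tool servo_tool, never from a script. Its arguments are lists of equal length, an entry for each row: "turn": the turn, a rotation vector about the world's x, y, z in rad, a list of three; "dp": the shift along the world's x, y, z in m, a list of three; "fingers": the finger opening in m, from 0 to 0.0854. In form: {"turn": [[rx, ry, rz], ...], "dp": [[tx, ty, tz], ...], "fingers": [fingers, ...]}. A call has exactly 5 rows; each row shifts and turns the pose as measured when the row begins; what a row does not reach is not made up. A row lasts 1/8 s, in which the tool goes at most 62.5 mm and 10.7 degrees, less where a joint would pass 70% of its speed; a pose out of reach is approached as far as the arm can. A call is refused whole if a number of a shift passes 0.0625 or a number of a turn 0.188, either way. A call with a gripper value outside its range is refused whole. The fingers move at their own pace and stop on an object; the grip force is fixed at half the most. Time passes only in rows, so rows that do not move let the fingers close, or fill a call up. It gives the time, the measured TCP pose, the force and the opening at its end, in the units of the state.
- read_state(): the state, without advancing time (a new reading comes with each control period).
- get_image(name): name is "side" or "top"; returns a dict with "img" (480x640x3 uint8, red, green, blue), "vfov" (degrees; the focal length in pixels is half the picture's height over the tangent of half this angle, whatever the lens; pixels are square), "cx", "cy" (the principal point, pixels), "world_from_camera" (4x4, takes a point from camera to world coordinates). Camera axes: x right, y down, z forward; pixel columns grow to the right and rows downward; lengths in mm; the calibration is good to about 2 mm. A picture is of the moment at which its call begins. There is no depth.
- job_done(): hands the job in, once; it reports no verdict.
Trained networks look in the newest picture that a camera, given by its name, has taken for a name from the list of things; names that differ only in an ending like _2 or _b are one class to them, and where a whole thing is asked for, a point or a joint stands for the part that bears it (a point fixed in the world has none). Each returns a list of dicts, best first, with "score" (0 to 1); they miss things now and then, are a little off and sometimes report something else, mostly with a low value. They report only what shows in the picture. A call takes as long as a camera call.
- search_frame(query, camera): "box" ([left, top, width, height] in pixels, round what is visible of it).
- regions_of(query, camera): "region" (480x640 bool, what is visible of it) and "box" ([left, top, width, height] in pixels, round what is visible of it).
The state is a dict: "clock": time; "joints": joint angles; "joint_vel": joint speeds; "joint_efforts": joint torques, N m; "position": TCP position; "ee_rot": TCP orientation; "contact_force": force on the tool from outside, world axes, zero at the start; "wrist_torque": the same for the moment, N m; "gripper_width": finger opening in mm.
Only numpy, scipy, OpenCV 4.12 (cv2) and the standard library are available. Lean on these libraries where they do the work, as an engineer would, in place of code of your own. Each camera call takes 0.05 s, during which the arm holds its last target. There are 200 camera calls.

## Working session

There is one attempt and no reset: what is moved stays moved. The work goes in short steps, Python scripts to look and compute and a tool call to move; the robot and the scene stay as the last step left them, time stands still between calls to the robot, and variables do not carry over. Pictures are saved under pics/ and viewed, about 8 in all and at most 12, crops included, and the job is handed in when it is done.

Besides the shell and the picture viewer there is one more tool, called in YAML: its name, and indented under it one key for each argument. servo_tool: Moves the arm, as the interface text tells. Its arguments: {"type":"object","properties":{"turn":{"type":"array","items":{"type":"array","items":{"type":"number"}}},"dp":{"type":"array","items":{"type":"array","items":{"type":"number"}}},"fingers":{"type":"array","items":{"type":"number"}}},"required":["turn","dp","fingers"]}

```bash
mkdir -p pics; python3 - <<'E'
from bench import *
import cv2,numpy as np
print(read_state())
for n in("side","top"):
    g=get_image(n);cv2.imwrite(f"pics/{n}0.png",g["img"][:,:,::-1]);print(n,g["vfov"],g["cx"],g["cy"],np.round(g["world_from_camera"],3).tolist())
    for q in("timer","dial","start"):
        print(q,[(d["box"],round(d["score"],2)) for d in search_frame(q,n)][:3])
E
```

```text
{'clock': 0.0, 'joints': array([-8.55413796e-01,  3.85576280e-01,  6.61351172e-03, -5.53155368e-04,
       -1.19398006e+00, -2.58597526e-01]), 'joint_vel': array([ 0.00175327, -0.00132587, -0.00069971, -0.00087659,  0.00035867,
       -0.00056969]), 'joint_efforts': array([ 2.76233886e-04, -3.92287838e+01,  1.88401222e+01,  4.18628141e+00,
       -4.67122023e-03, -8.35970386e-07]), 'position': array([ 275.43360272, -560.37861196,  230.19681537]), 'ee_rot': array([-2.26312528e-01,  9.74054116e-01,  1.06877820e-03, -2.75068024e-04]), 'contact_force': array([ 0.0421069 , -0.04317657, -0.00572513]), 'wrist_torque': array([ 0.02429979, -0.04146653, -0.00474366]), 'gripper_width': 85.5009370849567}
side 57.09875665849298 319.0653693710251 238.9541720790824 [[-0.927, -0.245, 0.285, 337.362], [-0.375, 0.561, -0.738, 747.535], [0.021, -0.791, -0.612, 805.422], [0.0, 0.0, 0.0, 1.0]]
timer [([315.5, 198.7, 80.9, 89.3], 0.62)]
dial [([169.4, 342.5, 64.3, 72.7], 0.58), ([352.5, 199.3, 28.7, 28.9], 0.56)]
start []
top 53.18869158348787 318.20163996648995 241.96570732252815 [[-0.014, -0.998, 0.058, 582.875], [-1.0, 0.015, 0.022, -18.716], [-0.023, -0.058, -0.998, 1213.965], [0.0, 0.0, 0.0, 1.0]]
timer [([306.9, 240.1, 110.6, 84.2], 0.55)]
dial [([366.3, 265.9, 35.5, 32.7], 0.77), ([325.2, 282.6, 13.6, 14.2], 0.44)]
start [([325.1, 280.7, 16.7, 17.9], 0.59)]
```

```bash
python3 -c "
import cv2,numpy as np
cv2.imwrite('pics/both0.png',cv2.resize(np.vstack([cv2.imread('pics/side0.png'),cv2.imread('pics/top0.png')]),(400,600))) "; ls
```

```text
pics
```

View pics/top0.png

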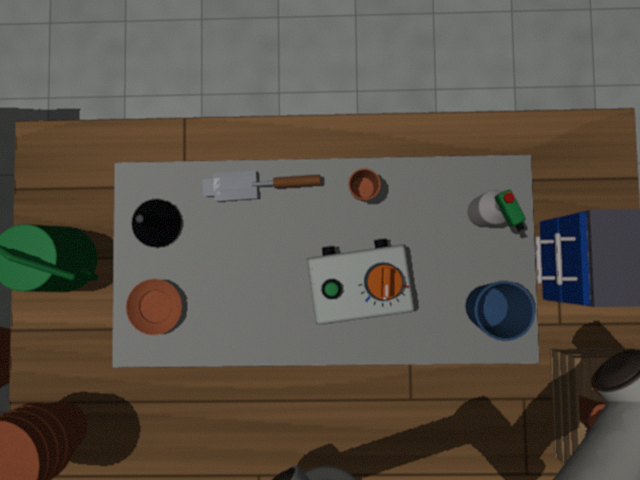

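View pics/side0.png

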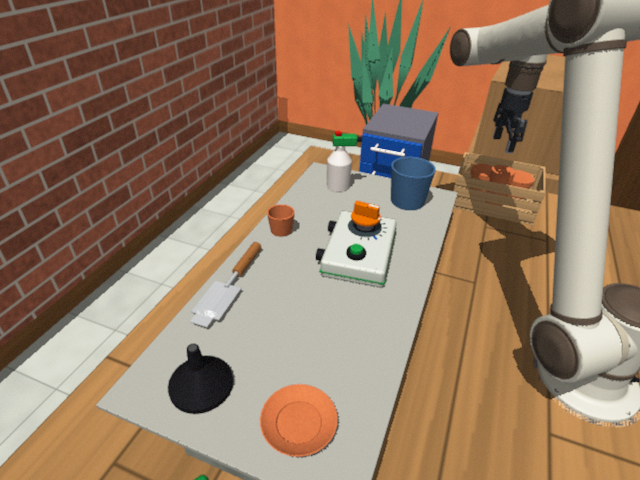

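The top view shows the timer at about (360,284) px with the dial at (385,282) and the button at (332,289). In the side view the dial is at (366,215) and the button at (356,251). Next I triangulate these points and zoom in.

```bash
cat >h.py <<'E'
import numpy as np,cv2
from bench import *
def ray(g,u,v):
    f=240/np.tan(np.radians(g["vfov"]/2));T=np.array(g["world_from_camera"])
    d=T[:3,:3]@[(u-g["cx"])/f,(v-g["cy"])/f,1];return T[:3,3],d/np.linalg.norm(d)
def tri(a,b):
    (o,d),(p,e)=a,b
    s=np.linalg.lstsq(np.c_[d,-e],p-o,rcond=None)[0];x,y=o+s[0]*d,p+s[1]*e
    return (x+y)/2,np.linalg.norm(x-y)
def at(r,z): return r[0]+r[1]*(z-r[0][2])/r[1][2]
def proj(g,P):
    f=240/np.tan(np.radians(g["vfov"]/2));T=np.linalg.inv(g["world_from_camera"]);c=T[:3,:3]@P+T[:3,3]
    return f*c[0]/c[2]+g["cx"],f*c[1]/c[2]+g["cy"]
def crop(g,x,y,w,h,k): return cv2.resize(g["img"][y:y+h,x:x+w,::-1],None,fx=k,fy=k,interpolation=cv2.INTER_CUBIC)
E
python3 - <<'E'
from h import *
s=get_image("side");t=get_image("top")
print(tri(ray(t,331.5,289),ray(s,356,250)))
a=crop(t,300,232,125,100,6)
cv2.imwrite("pics/t1.png",a)
cv2.imwrite("pics/s1.png",crop(s,310,190,100,100,6))
def cent(g,box,cond):
    x,y,w,h=box;i=g["img"][y:y+h,x:x+w].astype(int);m=cond(i[...,0],i[...,1],i[...,2]);v,u=np.nonzero(m);print(m.sum(),u.mean()+x,v.mean()+y,u.min()+x,u.max()+x,v.min()+y,v.max()+y);return u.mean()+x,v.mean()+y
gr=lambda r,g,b:(g>r+30)&(g>b+10)
org=lambda r,g,b:(r>g+60)&(r>b+80)
cb=cent(t,(320,278,25,24),gr);cs=cent(s,(342,240,28,22),gr);print(tri(ray(t,*cb),ray(s,*cs)))
cent(t,(360,258,50,48),org)
E
```

```text
(array([541.52671809, -22.74344276, 163.74223915]), np.float64(1.1408925551850113))
149 330.97986577181206 288.751677852349 325 337 282 295
128 355.921875 248.890625 350 362 243 254
(array([541.96640563, -21.68702457, 167.69905961]), np.float64(0.5777459315088054))
551 382.3375680580762 280.3829401088929 368 401 266 297
```

View pics/t1.png

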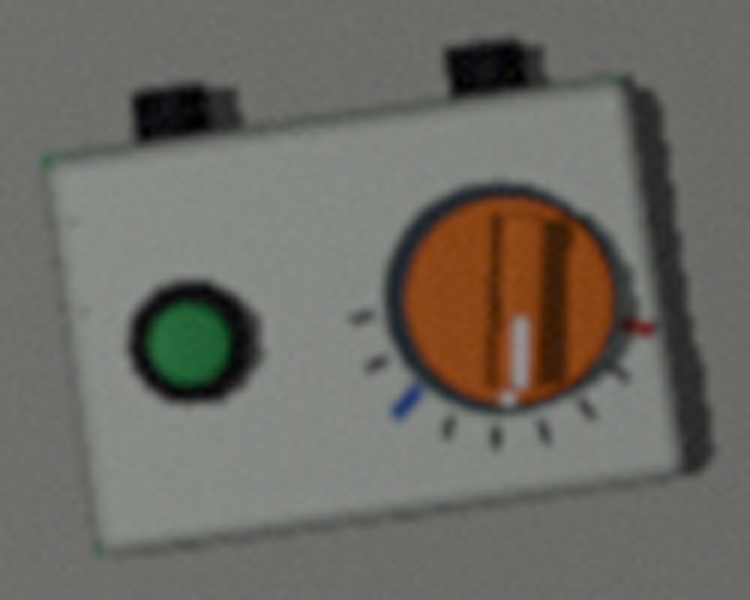

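View pics/s1.png

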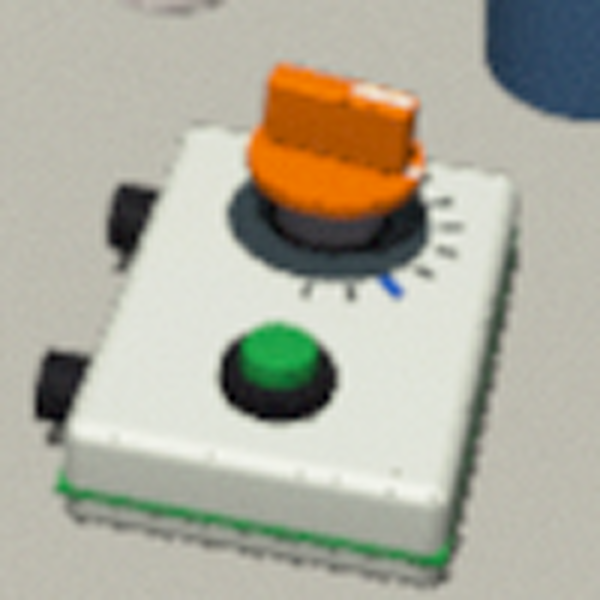

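The zoom shows the pointer pointing image-down, near mark 3 or 4, with the blue mark at crop (405,402). The corners are clear, so I fit the timer pose to both views.

```bash
cat >>h.py <<'E'
def W(p,P):
    c,s=np.cos(p[3]),np.sin(p[3]);return np.array([p[0]+c*P[0]-s*P[1],p[1]+s*P[0]+c*P[1],p[2]+P[2]])
E
python3 - <<'E'
from h import *
from scipy.optimize import least_squares
s=get_image("side");t=get_image("top")
T=lambda x,y:(300+x/6-.4,232+y/6-.4);S=lambda x,y:(310+x/6-.4,190+y/6-.4)
obs=[(t,T(45,160),(75,110,48)),(t,T(628,78),(75,-110,48)),(t,T(685,470),(-75,-110,48)),(t,T(100,548),(-75,110,48)),
(t,(331,288.75),(0,65,72)),(s,S(278,350),(0,65,72)),
(s,S(195,130),(75,-110,48)),(s,S(515,178),(-75,-110,48)),(s,S(75,435),(75,110,48)),(s,S(448,500),(-75,110,48))]
f=lambda p:np.ravel([np.subtract(proj(g,W(p,P)),o) for g,o,P in obs])
r=least_squares(f,[540,-80,94,.1],loss="soft_l1");p=r.x;print(p,np.round(f(p).reshape(-1,2),1).tolist())
np.save("p.npy",p)
print("axis",W(p,(0,-50,50)),"button",W(p,(0,65,72)))
for n,a in(("2",210),("3",190),("4",170)):
    for rr,z in((31,117),(36,85)):
        P=(rr*np.cos(np.radians(a)),-50+rr*np.sin(np.radians(a)),z);u,v=proj(t,W(p,P));u2,v2=proj(s,W(p,P))
        print(n,z,"top crop",(u-300)*6,(v-232)*6,"side",(u2-310)*6,(v2-190)*6, "world dir",a+np.degrees(p[3]))
E
```

```text
[ 5.50418526e+02 -8.71814389e+01  9.78101207e+01  1.27992017e-01] [[-0.5, -0.7], [0.2, -1.1], [1.1, 0.9], [-0.2, 1.8], [0.4, -0.2], [0.3, -0.0], [-1.8, -0.8], [1.0, 0.4], [-2.6, 0.1], [0.5, 1.5]]
axis [ 556.80066793 -136.77244876  147.81012069] button [542.12174096 -22.71312602 169.81012069]
2 117 top crop 575.1426687777031 368.7408965303307 side 409.7811444348265 81.08008904846679 world dir 217.3334023855313
2 85 top crop 571.4839980571766 375.42949400935584 side 413.0590446188006 143.99449021252906 world dir 217.3334023855313
3 117 top crop 547.6274687240508 383.4990303536888 side 415.03551297514707 95.59256424149748 world dir 197.3334023855313
3 85 top crop 540.5186286659772 392.0385736988593 side 419.0826573804703 161.11564074829244 world dir 197.3334023855313
4 117 top crop 516.6395935146894 387.89020501169125 side 411.0618067125663 109.75020078372631 world dir 177.3334023855313
4 85 top crop 505.64745912617275 396.9786874564488 side 414.5803734255438 177.86474703763895 world dir 177.3334023855313
```

```bash
python3 - <<'E'
from h import *
t=get_image("top");s=get_image("side")
print("flange",at(ray(t,300+508.5/6-.4,232+300/6-.4),182.8)); print("ring",at(ray(t,300+505/6-.4,232+298/6-.4),148))
# bar top centre: top crop bar top face corners ~ x 497..545, y 215..387
print("bar",at(ray(t,300+520.5/6-.4,232+301/6-.4),214.8))
# side bar top corners
q=(278+352)/2;print("side bar far/near, tri",tri(ray(t,300+520.5/6-.4,232+301/6-.4),ray(s,310+342/6-.4,190+86/6-.4)))
print("btn",at(ray(t,331,288.75),168))
E
```

```text
flange [ 556.06410591 -136.01949222  182.8       ]
ring [ 555.91044436 -138.70855377  148.        ]
bar [ 556.49812224 -136.50249088  214.8       ]
side bar far/near, tri (array([ 556.55152123, -136.04590352,  218.80392364]), np.float64(0.10886070704075591))
btn [541.70438432 -21.81283618 168.        ]
```

servo_tool:
  turn:
    - [0,0,-0.126]
    - [0,0,-0.126]
    - [0,0,-0.126]
    - [0,0,-0.126]
    - [0,0,0]
  dp:
    - [0.03,0.05,0.03]
    - [0.055,0.06,0.02]
    - [0.055,0.06,0.02]
    - [0.055,0.06,0]
    - [0.05,0.06,0]
  fingers: [0.04,0.04,0.04,0.04,0.04]

```text
clock: 1.32
position: [469.4, -327.6, 291.2]
ee_rot: [0.037, 0.999, 0.001, 0.002]
contact_force: [0.2, -0.7, -0.1]
gripper_width: 40.3
```

servo_tool:
  turn:
    - [0,0,0.026]
    - [0,0,0]
    - [0,0,0]
    - [0,0,0]
    - [0,0,0]
  dp:
    - [0.03,0.06,0]
    - [0.03,0.06,0]
    - [0.022,0.055,-0.015]
    - [0.006,0.018,-0.02]
    - [0,0,0]
  fingers: [0.04,0.04,0.04,0.04,0.04]

```text
clock: 1.95
position: [556.0, -136.9, 256.3]
ee_rot: [0.02, 1.0, 0.0, 0.003]
contact_force: [0.1, 0.2, -0.3]
gripper_width: 39.8
```

servo_tool:
  turn:
    - [0,0,0]
    - [0,0,0]
    - [0,0,0]
    - [0,0,0]
    - [0,0,0]
  dp:
    - [0,0,-0.02]
    - [0,0,-0.02]
    - [0,0,-0.015]
    - [0,0,0]
    - [0,0,0]
  fingers: [0.04,0.04,0.04,0.03,0.03]

```text
clock: 2.58
position: [557.5, -140.4, 204.5]
ee_rot: [0.021, 1.0, -0.001, 0.007]
contact_force: [0.1, -0.6, -0.0]
gripper_width: 29.8
```

```bash
python3 - <<'E'
from h import *
s=get_image("side");t=get_image("top")
print(read_state()["position"])
a=crop(s,320,170,90,90,6);b=crop(t,345,240,43*2,90,6)
cv2.imwrite("pics/c2.png",cv2.resize(np.hstack([a,b[:540]]),None,fx=.75,fy=.75))
E
```

```text
[ 557.43041863 -140.16947316  204.37401619]
```

View pics/c2.png

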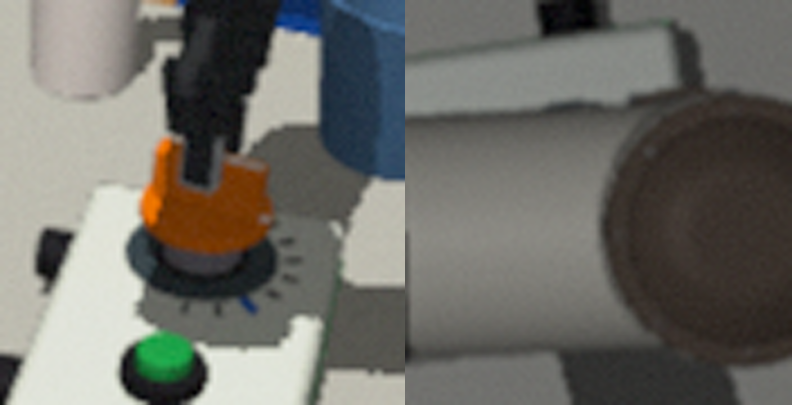

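The finger straddles the bar and is centred along it once perspective is allowed for. The tool drifted about 4 mm in y and tilted slightly, so I correct both.

servo_tool:
  turn:
    - [0,0.014,-0.004]
    - [0,0,0]
    - [0,0,0]
    - [0,0,0]
    - [0,0,0]
  dp:
    - [-0.001,0.0038,0]
    - [0,0,-0.004]
    - [0,0,-0.004]
    - [0,0,0]
    - [0,0,0]
  fingers: [0.03,0.03,0.03,0.023,0.023]

```text
clock: 3.3
position: [556.8, -135.9, 196.8]
ee_rot: [0.023, 1.0, -0.001, 0.0]
contact_force: [0.4, 0.2, -0.3]
gripper_width: 23.0
```

servo_tool:
  turn:
    - [0,0,0]
    - [0,0,0]
    - [0,0,0]
    - [0,0,0]
    - [0,0,0]
  dp:
    - [0,-0.0005,0]
    - [0,0,-0.003]
    - [0,0,0]
    - [0,0,0]
    - [0,0,0]
  fingers: [0.023,0.023,0.0215,0.02,0.02]

```text
clock: 3.92
position: [556.9, -136.6, 193.6]
ee_rot: [0.023, 1.0, -0.001, 0.0]
contact_force: [-0.5, 0.4, -0.8]
gripper_width: 20.3
```

servo_tool:
  turn:
    - [0,0,0]
    - [0,0,0]
    - [0,0,0]
    - [0,0,0]
    - [0,0,0]
  dp:
    - [0,0,-0.0015]
    - [0,0,-0.0015]
    - [0,0,-0.001]
    - [0,0,-0.001]
    - [0,0,0]
  fingers: [0.02,0.02,0.02,0.02,0.02]

```text
clock: 4.55
position: [556.8, -136.6, 188.2]
ee_rot: [0.023, 1.0, -0.001, 0.0]
contact_force: [0.6, 0.7, -0.1]
gripper_width: 19.9
```

servo_tool:
  turn:
    - [0,0,0]
    - [0,0,0]
    - [0,0,0]
    - [0,0,0]
    - [0,0,0]
  dp:
    - [0,0,-0.001]
    - [0,0,-0.001]
    - [0,0,-0.001]
    - [0,0,0]
    - [0,0,0]
  fingers: [0.02,0.02,0.02,0.02,0.02]

```text
clock: 5.18
position: [557.0, -136.6, 185.6]
ee_rot: [0.023, 1.0, -0.001, 0.001]
contact_force: [-0.1, -0.6, 1.6]
gripper_width: 20.0
```

servo_tool:
  turn:
    - [0,0,0]
    - [0,0,0]
    - [0,0,0]
    - [0,0,0]
    - [0,0,0]
  dp:
    - [0,0,-0.001]
    - [0,0,-0.001]
    - [0,0,0]
    - [0,0,0]
    - [0,0,0]
  fingers: [0.02,0.02,0.02,0.02,0.02]

```text
clock: 5.8
position: [557.0, -136.5, 183.6]
ee_rot: [0.023, 1.0, -0.001, 0.001]
contact_force: [-0.5, 0.7, 1.4]
gripper_width: 20.0
```

servo_tool:
  turn:
    - [0,0,0]
    - [0,0,0]
    - [0,0,0]
    - [0,0,0]
    - [0,0,0]
  dp:
    - [0,0,-0.001]
    - [0,0,-0.001]
    - [0,0,-0.001]
    - [0,0,0]
    - [0,0,0]
  fingers: [0.02,0.02,0.02,0.02,0.02]

```text
clock: 6.42
position: [557.0, -136.5, 180.4]
ee_rot: [0.023, 1.0, -0.001, 0.001]
contact_force: [-0.7, -0.0, 1.6]
gripper_width: 19.7
```

servo_tool:
  turn:
    - [0,0,0]
    - [0,0,0]
    - [0,0,0]
    - [0,0,0]
    - [0,0,0]
  dp:
    - [0,0,-0.001]
    - [0,0,-0.001]
    - [0,0,-0.001]
    - [0,0,0]
    - [0,0,0]
  fingers: [0.02,0.02,0.02,0.02,0.02]

```text
clock: 7.05
position: [557.0, -136.6, 177.3]
ee_rot: [0.023, 1.0, -0.001, 0.001]
contact_force: [-0.3, 0.9, 1.0]
gripper_width: 19.9
```

servo_tool:
  turn:
    - [0,0,0]
    - [0,0,0]
    - [0,0,0]
    - [0,0,0]
    - [0,0,0]
  dp:
    - [0,0,-0.001]
    - [0,0,-0.001]
    - [0,0,-0.001]
    - [0,0,0]
    - [0,0,0]
  fingers: [0.02,0.02,0.02,0.02,0.02]

```text
clock: 7.68
position: [557.0, -136.6, 174.1]
ee_rot: [0.022, 1.0, -0.001, 0.001]
contact_force: [0.1, 0.9, 1.3]
gripper_width: 19.9
```

servo_tool:
  turn:
    - [0,0,0]
    - [0,0,0]
    - [0,0,0]
    - [0,0,0]
    - [0,0,0]
  dp:
    - [0,0,-0.001]
    - [0,0,-0.001]
    - [0,0,-0.001]
    - [0,0,0]
    - [0,0,0]
  fingers: [0.02,0.02,0.02,0.02,0.02]

```text
clock: 8.3
position: [557.0, -136.5, 172.3]
ee_rot: [0.022, 1.0, -0.001, 0.001]
contact_force: [-1.4, -0.3, 3.7]
gripper_width: 20.1
```

servo_tool:
  turn:
    - [0,0,0]
    - [0,0,0]
    - [0,0,0]
    - [0,0,0]
    - [0,0,0]
  dp:
    - [0,0,-0.001]
    - [0,0,-0.001]
    - [0,0,0]
    - [0,0,0]
    - [0,0,0]
  fingers: [0.02,0.02,0.02,0.02,0.02]

```text
clock: 8.93
position: [557.1, -136.5, 172.1]
ee_rot: [0.022, 1.0, -0.001, 0.002]
contact_force: [-1.0, 1.3, 5.3]
gripper_width: 19.7
```

servo_tool:
  turn:
    - [0,0,0]
    - [0,0,0]
    - [0,0,0]
    - [0,0,0]
    - [0,0,0]
  dp:
    - [0,0,-0.001]
    - [0,0,-0.001]
    - [0,0,-0.001]
    - [0,0,-0.001]
    - [0,0,-0.001]
  fingers: [0.02,0.02,0.02,0.02,0.02]

```text
clock: 9.55
position: [557.1, -136.6, 170.0]
ee_rot: [0.021, 1.0, -0.002, 0.002]
contact_force: [-3.2, 2.8, 8.3]
gripper_width: 20.2
```

servo_tool:
  turn:
    - [0,0,0]
    - [0,0,0]
    - [0,0,0]
    - [0,0,0]
    - [0,0,0]
  dp:
    - [0,0,-0.001]
    - [0,0,-0.001]
    - [0,0,-0.001]
    - [0,0,-0.001]
    - [0,0,-0.001]
  fingers: [0.02,0.02,0.02,0.02,0.02]

```text
clock: 10.18
position: [557.2, -136.6, 169.8]
ee_rot: [0.021, 1.0, -0.002, 0.003]
contact_force: [-2.5, 2.1, 8.5]
gripper_width: 19.5
```

servo_tool:
  turn:
    - [0,0.004,0]
    - [0,0,0]
    - [0,0,0]
    - [0,0,0]
    - [0,0,0]
  dp:
    - [0,0,-0.0014]
    - [0,0,-0.0014]
    - [0,0,-0.0014]
    - [0,0,-0.0014]
    - [0,0,-0.0014]
  fingers: [0.02,0.02,0.02,0.02,0.02]

```text
clock: 10.8
position: [557.2, -136.6, 168.8]
ee_rot: [0.02, 1.0, -0.003, 0.003]
contact_force: [-3.5, 1.2, 10.2]
gripper_width: 20.0
```

servo_tool:
  turn:
    - [0,0.004,0]
    - [0,0,0]
    - [0,0,0]
    - [0,0,0]
    - [0,0,0]
  dp:
    - [0,0,-0.0017]
    - [0,0,-0.0017]
    - [0,0,-0.0017]
    - [0,0,-0.0017]
    - [0,0,-0.0017]
  fingers: [0.02,0.02,0.02,0.02,0.02]

```text
clock: 11.42
position: [557.3, -136.5, 167.9]
ee_rot: [0.018, 1.0, -0.004, 0.002]
contact_force: [-4.8, 1.8, 10.7]
gripper_width: 20.4
```

servo_tool:
  turn:
    - [0.008,0.004,-0.03]
    - [0,0,-0.03]
    - [0,0,-0.03]
    - [0,0,-0.03]
    - [0,0,-0.03]
  dp:
    - [0,0,-0.0017]
    - [0,0,-0.0017]
    - [0,0,-0.0017]
    - [0,0,-0.0017]
    - [0,0,-0.0017]
  fingers: [0.02,0.02,0.02,0.02,0.02]

```text
clock: 12.05
position: [557.0, -135.8, 167.6]
ee_rot: [0.092, 0.996, -0.001, 0.001]
contact_force: [-4.6, 3.9, 11.8]
gripper_width: 19.9
```

```bash
python3 -c "
from h import *
s=read_state();print(s['wrist_torque'],s['contact_force'],s['position'])"
```

```text
[1.11322253 1.42899564 0.20273457] [-4.58374686  3.91367686 11.83164432] [ 556.98041727 -135.84789686  167.62318507]
```

servo_tool:
  turn:
    - [0,0,-0.04]
    - [0,0,-0.04]
    - [0,0,-0.04]
    - [0,0,-0.04]
    - [0,0,-0.04]
  dp:
    - [0,-0.0003,-0.0016]
    - [0,-0.0003,-0.0016]
    - [0,0,-0.0016]
    - [0,0,-0.0016]
    - [0,0,-0.0016]
  fingers: [0.02,0.02,0.02,0.02,0.02]

```text
clock: 12.68
position: [556.7, -134.9, 168.0]
ee_rot: [0.19, 0.982, -0.002, 0.003]
contact_force: [-3.8, 1.2, 11.4]
gripper_width: 20.0
```

```bash
python3 - <<'E'
from h import *
s=read_state();print(s['wrist_torque'],s['contact_force'],s['position'])
g=get_image("side");cv2.imwrite("pics/s3.png",crop(g,330,180,75,75,8))
E
```

```text
[0.4839552  1.2391387  0.02950635] [-3.84721347  1.20139663 11.41001528] [ 556.65847072 -134.85720011  168.04278906]
```

View pics/s3.png

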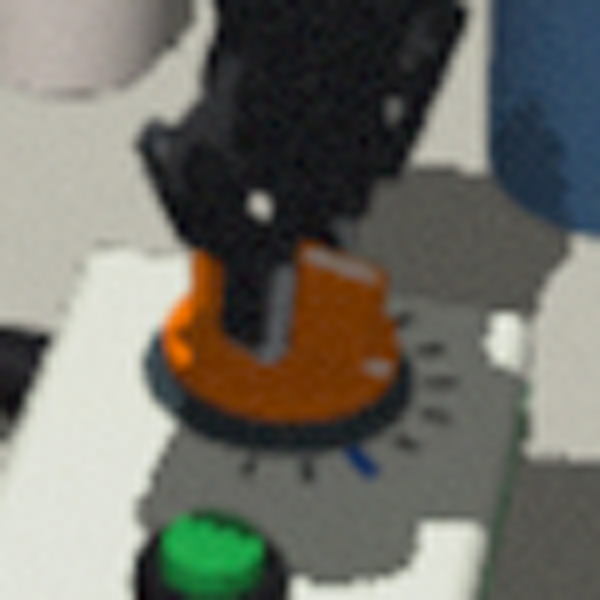

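The flange's white dot is at crop (378,367) and the blue mark at (362,462). I compare the dot with its predicted positions.

```bash
python3 - <<'E'
from h import *
g=get_image("side");p=np.load("p.npy")
for z in (67,65):
  for c in (4,4.33,4.67,5,5.5,6):
    a=np.radians(250-20*c);u,v=proj(g,W(p,(36*np.cos(a),-50+36*np.sin(a),z)));print(z,c,round((u-330)*8),round((v-180)*8))
a=np.radians(130);u,v=proj(g,W(p,(46*np.cos(a),-50+46*np.sin(a),50)));print("blue",(u-330)*8,(v-180)*8)
E
```

```text
67 4 387 365
67 4.33 382 371
67 4.67 375 378
67 5 367 384
67 5.5 353 391
67 6 336 397
65 4 386 370
65 4.33 381 377
65 4.67 374 383
65 5 367 389
65 5.5 352 397
65 6 336 402
blue 347.8449147687211 459.353454206949
```

servo_tool:
  turn:
    - [0.004,0,-0.06]
    - [0,0,-0.06]
    - [0,0,-0.06]
    - [0,0,-0.06]
    - [0,0,-0.06]
  dp:
    - [0,-0.001,-0.0016]
    - [0,-0.0005,-0.0016]
    - [0,-0.0003,-0.0016]
    - [0,-0.0003,-0.0016]
    - [0,-0.0003,-0.0016]
  fingers: [0.02,0.02,0.02,0.02,0.02]

```text
clock: 13.4
position: [556.9, -135.2, 167.9]
ee_rot: [0.336, 0.942, 0.0, 0.004]
contact_force: [-5.2, 3.6, 11.8]
gripper_width: 20.1
```

```bash
python3 - <<'E'
from h import *
s=read_state();print(s['wrist_torque'],s['contact_force'],s['position'])
g=get_image("side");cv2.imwrite("pics/s4.png",crop(g,330,180,75,75,8))
E
```

```text
[1.16919736 1.41783036 0.67698562] [-5.21574165  3.58569786 11.7660739 ] [ 556.89509503 -135.20894214  167.9252287 ]
```

View pics/s4.png

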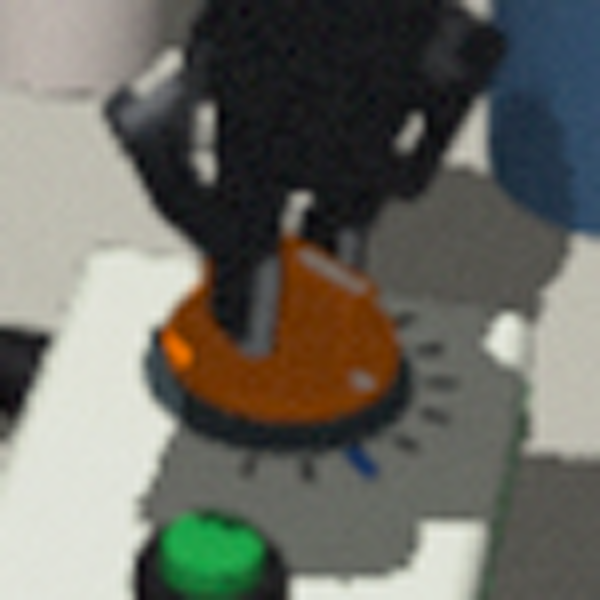

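The dot is now at (363,382), about click 5. One more click to go.

servo_tool:
  turn:
    - [0.0,0.004,-0.06]
    - [0,0,-0.06]
    - [0,0,-0.06]
    - [0,0,-0.06]
    - [0,0,-0.04]
  dp:
    - [0,-0.001,-0.0016]
    - [0,-0.0005,-0.0016]
    - [0,-0.0003,-0.0016]
    - [0,-0.0003,-0.0016]
    - [0,-0.0003,-0.0016]
  fingers: [0.02,0.02,0.02,0.02,0.02]

```text
clock: 14.08
position: [557.5, -136.2, 168.0]
ee_rot: [0.466, 0.885, -0.001, 0.005]
contact_force: [-4.6, 3.9, 10.8]
gripper_width: 20.2
```

```bash
python3 - <<'E'
from h import *
s=read_state();print(s['wrist_torque'],s['contact_force'],s['position'])
g=get_image("side");cv2.imwrite("pics/s5.png",crop(g,330,180,75,75,8))
E
```

```text
[0.90485504 1.31344836 0.33555741] [-4.60631024  3.87625522 10.75751212] [ 557.46075929 -136.24866517  167.96936282]
```

View pics/s5.png

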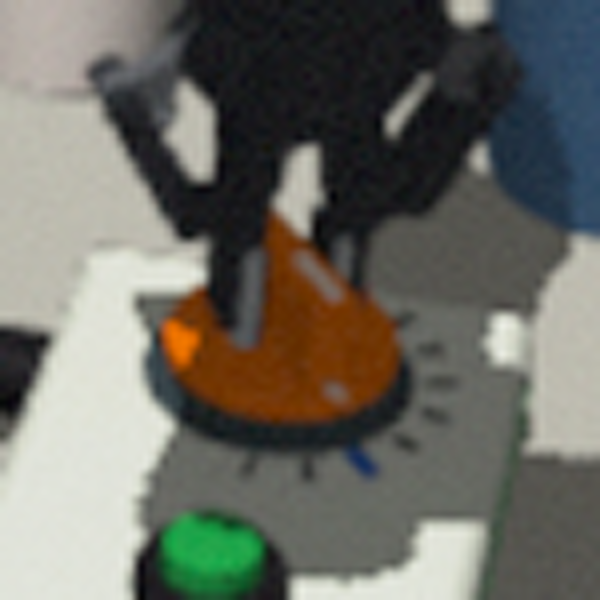

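The dot is at (335,392), which matches click 6. I back the tool off slightly to remove torque while still pressed, then check.

servo_tool:
  turn:
    - [0.0,0.006,0.03]
    - [0,0,0.03]
    - [0,0,0.03]
    - [0,0,0.02]
    - [0,0,0]
  dp:
    - [0,0,-0.0016]
    - [0,0,-0.0016]
    - [0,0,-0.0016]
    - [0,0,-0.0016]
    - [0,0,-0.0016]
  fingers: [0.02,0.02,0.02,0.02,0.02]

```text
clock: 14.75
position: [558.6, -136.6, 168.3]
ee_rot: [0.414, 0.91, -0.002, 0.006]
contact_force: [-2.7, 2.5, 10.6]
gripper_width: 20.1
```

```bash
python3 - <<'E'
from h import *
s=read_state();print(s['wrist_torque'],s['contact_force'],s['position'])
g=get_image("side");p=np.load("p.npy")
# white dot centroid: bright, low saturation inside lower flange
x0,y0=365,222
i=g["img"][y0:y0+13,x0:x0+15].astype(int);w=np.clip(i[...,2]-35,0,None)*(i[...,0]>90);print(i[...,2])
E
```

```text
[ 0.73202776  1.3383419  -0.02461688] [-2.68071555  2.47245403 10.56251685] [ 558.61050857 -136.55754737  168.32530566]
[[11  2  0 17  0  9  0  3  1  6  0  3  2 10 43]
 [ 0  6  3  0  7  0  9  7  0 13 12  2  0  1 29]
 [ 0  7 12  7  4  9  5  8  6 11  7  9  2  0 15]
 [13  0 16  0  2  0 11  0  1  0 13  4  0  0 19]
 [ 2  5 11  0  5  6  0  1  9  0  7  8  0 12 23]
 [ 8  3 14  0 15 33 49 56 28  0  9  0  2 12 28]
 [ 3 14  0  4 15 38 78 96 70 10 12  5 13 30 32]
 [ 7  0  0  0  2 24 59 78 63  0  4 15 31 30 30]
 [ 0 10  6  1  3 16 12 27 22  4 18 26 34 35 39]
 [ 1  9  6  0  9 10 17 20 18 22 22 35 33 38 36]
 [20 24 20 22 15 24 35 31 35 37 26 39 37 35 51]
 [36 30 35 31 35 30 35 30 36 35 34 33 43 66 83]
 [30 35 35 37 34 35 35 33 35 32 43 57 66 81 76]]
```

servo_tool:
  turn:
    - [0,0,0]
    - [0,0,0]
    - [0.004,0.005,0]
    - [0.004,0.005,0]
    - [0,0,0]
  dp:
    - [0,0,0.002]
    - [0,0,0.003]
    - [0,0,0.005]
    - [0,0,0.008]
    - [0,0,0.01]
  fingers: [0.02,0.02,0.02,0.022,0.026]

```text
clock: 15.42
position: [558.3, -136.6, 196.4]
ee_rot: [0.415, 0.91, -0.001, -0.002]
contact_force: [0.0, -0.4, -0.1]
gripper_width: 26.1
```

servo_tool:
  turn:
    - [0,0,0]
    - [0,0,0]
    - [0,0,0]
    - [0,0,0]
    - [0,0,0]
  dp:
    - [0,0,0.015]
    - [0,0,0.02]
    - [0,0,0.03]
    - [-0.01,0.06,0]
    - [-0.005,0.055,0]
  fingers: [0.03,0.03,0.03,0,0]

```text
clock: 16.05
position: [544.2, -22.4, 268.1]
ee_rot: [0.418, 0.908, 0.001, 0.0]
contact_force: [0.3, -0.0, -0.1]
gripper_width: -0.0
```

```bash
python3 - <<'E'
from h import *
print(read_state()['position'])
s=get_image("side");t=get_image("top")
cv2.imwrite("pics/c6.png",np.hstack([crop(s,330,180,75,75,6),crop(t,345,245,58,75,6)]))
E
```

```text
[544.23998246 -22.44239311 268.08252818]
```

View pics/c6.png

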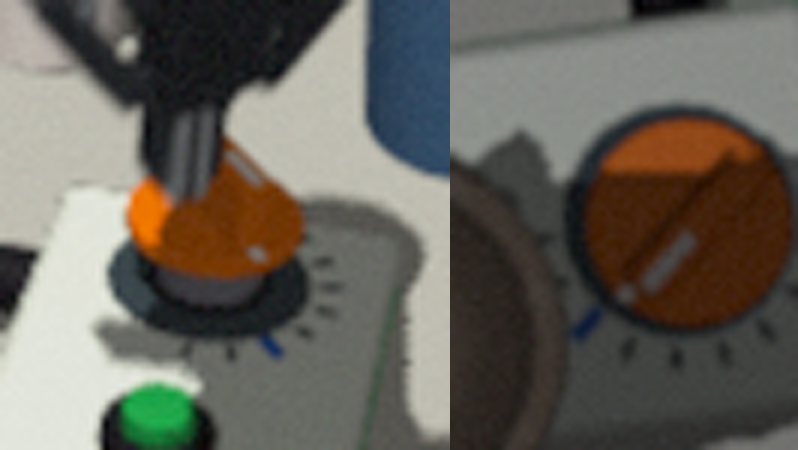

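The dial has sprung up and its pointer dot lines up with the blue mark in both views. Next is the button.

servo_tool:
  turn:
    - [0,0,0]
    - [0,0,0]
    - [0,0,0]
    - [0,0,0]
    - [0,0,0]
  dp:
    - [-0.002,0,-0.03]
    - [0,0,-0.03]
    - [0,0,-0.02]
    - [0,0,-0.006]
    - [0,0,0]
  fingers: [0,0,0,0,0]

```text
clock: 16.77
position: [544.3, -19.4, 185.4]
ee_rot: [0.414, 0.91, 0.003, 0.004]
contact_force: [0.4, 0.5, -0.6]
gripper_width: 0.2
```

servo_tool:
  turn:
    - [0,0,0]
    - [0,0,0]
    - [0,0,0]
    - [0,0,0]
    - [0,0,0]
  dp:
    - [-0.002,-0.0025,-0.005]
    - [0,0,-0.005]
    - [0,0,-0.003]
    - [0,0,-0.002]
    - [0,0,-0.002]
  fingers: [0,0,0,0,0]

```text
clock: 17.4
position: [543.5, -22.3, 170.6]
ee_rot: [0.414, 0.91, 0.004, 0.006]
contact_force: [-1.7, 1.3, 2.3]
gripper_width: -0.4
```

servo_tool:
  turn:
    - [0,0,0]
    - [0,0,0]
    - [0,0,0]
    - [0,0,0]
    - [0,0,0]
  dp:
    - [0,0,-0.002]
    - [0,0,-0.002]
    - [0,0,-0.002]
    - [0,0,-0.002]
    - [0,0,-0.002]
  fingers: [0,0,0,0,0]

```text
clock: 18.02
position: [543.6, -22.3, 168.0]
ee_rot: [0.412, 0.911, 0.004, 0.008]
contact_force: [-5.7, 1.9, 12.3]
gripper_width: 0.1
```

servo_tool:
  turn:
    - [0,0,0]
    - [0,0,0]
    - [0,0,0]
    - [0,0,0]
    - [0,0,0]
  dp:
    - [0,0,-0.0025]
    - [0,0,-0.0025]
    - [0,0,-0.0025]
    - [0,0,-0.0025]
    - [0,0,-0.0025]
  fingers: [0,0,0,0,0]

```text
clock: 18.65
position: [543.6, -22.3, 167.9]
ee_rot: [0.41, 0.912, 0.004, 0.011]
contact_force: [-6.5, 2.1, 14.8]
gripper_width: -0.1
```

```bash
python3 - <<'E'
from h import *
print(read_state()['position'],read_state()['contact_force'])
s=get_image("side")
cv2.imwrite("pics/s7.png",crop(s,330,215,75,60,8))
E
```

```text
[543.5739906  -22.26664405 167.92817014] [-6.54321601  2.1010674  14.81055249]
```

View pics/s7.png

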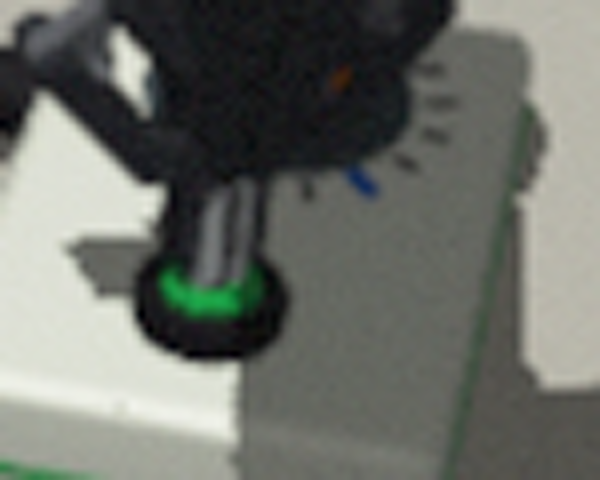

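The button is bottomed: 14.8 N, no further travel, and its green edge is sunk in the ring. I release it and retreat.

servo_tool:
  turn:
    - [0,0,0]
    - [0,0,0]
    - [0,0,0]
    - [0,0,0]
    - [0,0,0]
  dp:
    - [0,0,0.005]
    - [0,0,0.015]
    - [0,0,0.04]
    - [0,0,0.05]
    - [0,0,0.05]
  fingers: [0,0,0,0,0]

```text
clock: 19.32
position: [541.6, -22.5, 329.1]
ee_rot: [0.41, 0.912, 0.002, 0.008]
contact_force: [1.3, 0.2, -0.4]
gripper_width: -0.2
```

servo_tool:
  turn:
    - [0,0,0]
    - [0,0,0]
    - [0,0,0]
    - [0,0,0]
    - [0,0,0]
  dp:
    - [-0.04,0.06,0]
    - [-0.04,0.06,0]
    - [-0.03,0.06,0]
    - [0,0,0]
    - [0,0,0]
  fingers: [0,0,0,0,0]

```text
clock: 19.95
position: [443.8, 142.9, 335.0]
ee_rot: [0.411, 0.911, 0.008, 0.013]
contact_force: [0.1, 0.1, -0.3]
gripper_width: -0.2
```

```bash
python3 - <<'E'
from h import *
print(read_state()['position'],read_state()['contact_force'])
s=get_image("side");t=get_image("top")
cv2.imwrite("pics/c8.png",np.hstack([crop(s,310,180,95,95,4),crop(t,300,235,105,95,4)]))
E
```

```text
[443.82773479 142.88074227 334.98425909] [ 0.13984817  0.13160328 -0.28291063]
```

View pics/c8.png

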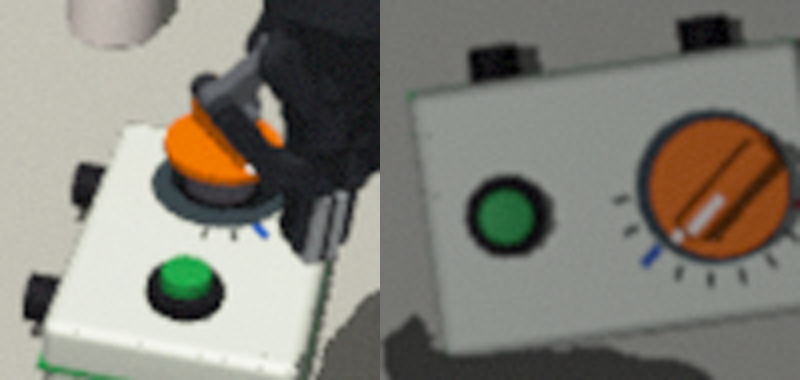

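The pointer is on the blue mark, the dial is up, the button is out, and the arm is clear with no contact force.

```bash
python3 -c "
from bench import *
print(job_done())"
```

```text
the job is handed in; nothing more can be done
None
```

I set the timer to the blue mark, pressed the start button fully in, let go, and handed the job in at about 20 s of the 54 s allowed. No verdict is reported.

- **Dial:** I pressed it with the fingertips on both sides of the grip bar. It sank loosely by about 14 mm before the spring resisted. I held it at about 11–12 N, where it is unlocked and still short of its stop. I turned it two clicks clockwise, from click 4 to click 6, backed off the twist, and let it spring up.
- **Start button:** I pushed it to its stop with 14.8 N, where it moved no further, and released it.
- **Last checks:** The dial is up with its pointer on the blue mark in both pictures. The button is out again. The arm is clear and reads about 0 N.
- **Not checked:** The lock twist and the overload seat do not show in the robot's state, so I could not read them. The pressing force read at most 11.8 N, below the 16 N where the overload seat starts to sink. I took no final full picture of the other things on the shelf. The arm moved only above and around the timer, and I saw no sign of contact with anything else.

Two readings disagreed slightly:
- The timer turned out about 3 mm higher than the cameras suggested. I relied on force readings for all pressing, so this did not matter.
- Sideways forces of up to about 6.5 N showed while pressing, probably from slight tool tilt.

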